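# Third hand: hold a foot bracket against the sprung stop of a screwing jig

### The arm

A 7-joint arm with a two-finger parallel gripper is mounted at the origin on a cart in front of the work surface, level with it; the furniture and walls round the work are solid. World frame = base frame: x ahead of the robot, y to its left, z up, the work surface at z = 0. Lengths are in m, angles in rad, forces in N, time in s.
With the tool pointing down it reaches from about 0.425 to 0.925 m from the base axis. Payload 6.8 kg.
Tool frame: the origin (TCP) lies at the very end of the fingers, on their centre line; the grasp point (between the pads) lies 19 mm behind it; z points along the fingers, y is the line along which they close (so a half turn about z gives the same grasp; the last joint's range is limited). The gripper opens to 85 mm and grips with 20 to 120 N. Pads are 22 mm wide; open, the fingers measure 114 mm over their backs; the gripper's body (76 mm by 85 mm) begins 54 mm behind the grasp point. The pads swing forward as they close: fully open they stand 13 mm farther back than shut.
Start: joints at [1.225, 0.477, 0.022, 1.555, -0.011, 1.109, -0.083], TCP at [0.159, -0.656, 0.231] pointing down, gripper open.
Joint ranges: [-2.96, 2.96], [-0.34, 2.1], [-1.41, 1.46], [0.24, 2.44], [-1.37, 4.51], [0.17, 1.92], [-2.96, 2.96]. Speed limits (rad/s): [2.39, 2.39, 3.14, 3.14, 3.14, 3.14, 3.14].

### API

Orientations are given as a unit quaternion [w, x, y, z].
In Python, from station import bot gives the robot as it stands. The module is installed in compiled form; this text tells all that it offers.
- The arm moves only by the shell command python3 -m jog 'ROWS' [OPENING] [FORCE]. ROWS is JSON, a list of rows, each a list of 4 numbers: the shift along the tool's x, y, z in cm, then the turn about the tool's z in rad. In form: [[x, y, z, spin], ...]. A call has 1 to 20 rows; each row is the pose to reach, as a shift and turn from the pose commanded when the call began, along the tool's axes at that moment; what a row does not reach only later rows make up. A row lasts 1/12 s, in which the tool goes at most 41.7 mm and 7.16 degrees, less where a joint would pass 70% of its speed; a pose out of reach is approached as far as the arm can. A call with a gripper value outside its range is refused whole. OPENING is the closure, from -1 (fully open) to 1 (shut), set as the call begins (- or left out, the last holds). The fingers move at their own pace and stop on an object; FORCE is the grip in N (left out, the last holds). Time passes only in rows, so rows that repeat a pose let the fingers close. It gives the time, the measured TCP pose, the force, the opening and the grip force at its end, in the units of the state.
- bot.get_obs(): the state, without advancing time (a new reading comes with each control period).
- bot.read_camera(name): name is "side" or "top" or "wrist"; returns a dict with "pixels" (400x640x3 uint8, red, green, blue), "depth" (400x640 float32, m along the optical axis (not along the pixel's ray), 0 where there is no reading), "fovy" (degrees; the focal length in pixels is half the picture's height over the tangent of half this angle, whatever the lens; pixels are square), "cx", "cy" (the principal point, pixels), "distortion" ([k1, k2, p1, p2, k3] as OpenCV has them; the pictures are not rectified), "pose" (4x4, takes a point from camera to world coordinates). Camera axes: x right, y down, z forward; pixel columns grow to the right and rows downward; lengths in m; the calibration is good to about 2 mm. A picture is of the moment at which its call begins.
- bot.hand_in(): hands the job in; it is judged then, once.
The state is a dict: "t": time; "q": joint angles; "joint_vel": joint speeds; "joint_torque": joint torques, N m; "eef_pos": TCP position; "tool_rot": TCP orientation; "contact_force": force on the tool from outside, world axes, zero at the start; "torque": the same for the moment, N m; "gripper_width": opening from 0.0 (shut) to 1.0 (fully open); "grasp_force": force on a finger pad.
Only numpy, scipy, OpenCV 4.12 (cv2) and the standard library are available. Lean on these libraries where they do the work, as an engineer would, in place of code of your own. Each camera call takes 0.05 s, during which the arm holds its last target. There are 200 camera calls.

### The job

Be the third hand for a colleague who is about to fasten a stand's foot bracket: pick up the narrower of the two steel foot brackets, lay it flat in the channel of the jig and press one end squarely against the sprung stop until the stop is pushed in about half of its 12 mm travel (about 9 N), never all the way to its end. Hold it steady there for three seconds and finish while still holding and pressing it; leave the wider bracket, the vial, the tape roll and the petri dish where they are.

Things in the scene. Friction and masses are not known exactly. Their poses are not given: they have to be found in the camera images.
- narrow_bracket: Loose plain steel foot bracket, an upside-down T, 0.18-0.35 kg: foot 70 mm long (x) x 46 wide (y) x 12 high; upright rib along the middle over the whole length, 14 mm thick (y), 12 to 50 mm above the underside, for gripping across. Stands foot down. Origin: centre of the underside; x along the rib, z up. Both ends alike. Fits the channel.
- wide_bracket: Loose steel bracket of the same length and rib, but its foot is 78 mm wide, too wide for the channel. Not used; leave it. Origin: centre of the underside, x along the rib, z up.
- jig: Holding jig fixed to the table: white base plate 220 (x) x 110 (y) x 10 mm with a channel between two low rails, closed at the far end by the sprung stop and, behind it, a fixed grey block (x 65 to 91 mm, 80 mm wide, top 62 mm above the table). Origin: centre of the underside; z up, x along the channel to the stop: the pushing direction.
- channel (a point): Point on the channel floor (10 mm above the table) on its middle line, at x = -45 mm of the jig, a good place to set the bracket's centre down. Axes as the jig's. Channel 54 mm wide (4 mm spare each side of the narrow bracket, rib along x); rails from x -102 to +30 mm of the jig, tops 23 mm above the table; open above and at the robot's end.
- stop: Sprung stop: steel plate 8 mm thick, 50 wide, 13 to 57 mm above the table, coil spring behind. Origin: on its front face, mid-width, at channel-floor height; axes as the jig's. At rest at x = 40 mm of the jig; slides in to 52 mm (hard end); half-way is 46 mm. Force 3 N + 1 N per mm (9 N half-way). Touched when the bracket's centre is 35 mm before it.
- vial: Small white plastic weighing vial, 31 mm across, 42 mm high, standing loose behind the brackets. Origin: centre of the underside. Leave it.
- tape: Roll of plaster tape lying flat, 62 mm across, 25 mm high, loose, on the robot's side of the brackets. Origin: centre of the underside. Leave it.
- petri: Covered glass petri dish, 74 mm across, 18 mm high, loose, behind the brackets and to the right of the jig. Origin: centre of the underside. Leave it.
Mind the look-alikes: they are no part of the job. Leave any orange look-alike of the narrow_bracket alone.

How it is judged:
On the way:
1. the narrow bracket, held by the robot, lies flat and square in the channel and presses the stop steadily with 5 to 13 N (2.5 to 9.5 mm in) for two seconds (contact force between narrow_bracket and stop between 5 and 13 N and x of stop in the frame of jig between 0.0425 and 0.0495 m and z of narrow_bracket in the frame of jig between 0.007 and 0.014 m and y of narrow_bracket in the frame of jig between -0.007 and 0.007 m and angle between the x axis of narrow_bracket and the x axis of jig, either way round below 0.08 rad and angle between the z axis of narrow_bracket and the z axis of jig, either way round below 0.08 rad and contact force between the fingers and narrow_bracket above 1 N and linear speed of stop below 0.005 m/s), for 2 s.
At the end, for the whole second after the job is handed in: The robot still holds the narrow bracket, flat and square in the channel (3 mm in height, 7 mm sideways, 0.08 rad), pressing the stop with 5 to 13 N, the stop 2.5 to 9.5 mm in and still; wide bracket, vial, tape and petri dish within 30 mm of where they stood (all of step 1 and distance of each of wide_bracket, vial, tape, petri from where it was at the start of the episode below 0.03 m); the arm keeps its last pose, push and grip.
It fails at once if the sprung stop is pushed to the hard end of its travel (x of stop in the frame of jig above 0.0515 m).
It fails at once if the wide bracket is moved (distance of wide_bracket from where it was at the start of the episode above 0.03 m).
It fails at once if the vial is moved (distance of vial from where it was at the start of the episode above 0.03 m).
It fails at once if the roll of tape is moved (distance of tape from where it was at the start of the episode above 0.03 m).
It fails at once if the petri dish is moved (distance of petri from where it was at the start of the episode above 0.03 m).
It also fails if it takes over 58 s, if anything falls off the work surface, if the arm or the gripper's body presses on something with over 40 N, if the wrist force passes 120 N, or if a joint passes its speed limit or range.

## Working session

There is one attempt and no reset: what is moved stays moved. The work goes in short steps, Python scripts to look and compute and a shell command to move; the robot and the scene stay as the last step left them, time stands still between calls to the robot, and variables do not carry over. Pictures are saved under pics/ and viewed, at most 10 in all, crops included, and the job is handed in when it is done.

```bash
mkdir -p pics; cat > h.py <<'E'
import numpy as np,cv2,pickle
from station import bot
def snap(n,f):
    c=bot.read_camera(n); pickle.dump(c,open(f'pics/{f}.pkl','wb')); cv2.imwrite(f'pics/{f}.png',c['pixels'][:,:,::-1]); return c
def load(f): return pickle.load(open(f'pics/{f}.pkl','rb'))
def K(c):
    f=200/np.tan(np.radians(c['fovy'])/2); return np.array([[f,0,c['cx']],[0,f,c['cy']],[0,0,1]])
def ray(c,u,v):
    p=cv2.undistortPoints(np.array([[[u,v]]],float),K(c),np.array(c['distortion'],float))[0,0]
    return np.array([p[0],p[1],1.])
def depthpt(c,u,v):
    d=c['depth'][int(round(v)),int(round(u))]; T=np.array(c['pose']); return T[:3,:3]@(ray(c,u,v)*d)+T[:3,3]
def atz(c,u,v,z):
    T=np.array(c['pose']); r=T[:3,:3]@ray(c,u,v); return T[:3,3]+r*(z-T[2,3])/r[2]
def tri(obs):
    A=np.zeros((3,3));b=np.zeros(3)
    for c,u,v in obs:
        T=np.array(c['pose']); r=T[:3,:3]@ray(c,u,v); r/=np.linalg.norm(r); P=np.eye(3)-np.outer(r,r);A+=P;b+=P@T[:3,3]
    return np.linalg.solve(A,b)
E
python3 - <<'E'
from h import *
for n in('top','side','wrist'):
    c=snap(n,n+'0'); print(n,c['fovy'],np.round(c['pose'],3).tolist())
o=bot.get_obs();print({k:np.round(v,3).tolist() for k,v in o.items()})
E
```

```text
top 53.92696649532736 [[0.002, -0.997, 0.078, 0.45], [-1.0, -0.003, -0.003, -0.134], [0.004, -0.078, -0.997, 0.971], [0.0, 0.0, 0.0, 1.0]]
side 43.12232669808242 [[0.986, -0.081, 0.146, 0.325], [-0.167, -0.436, 0.884, -1.204], [-0.008, -0.896, -0.443, 0.586], [0.0, 0.0, 0.0, 1.0]]
wrist 69.08238560581302 [[0.235, -0.938, -0.256, 0.223], [-0.972, -0.228, -0.059, -0.64], [-0.003, 0.263, -0.965, 0.374], [0.0, 0.0, 0.0, 1.0]]
{'t': 0.15, 'q': [1.225, 0.478, 0.022, 1.556, -0.012, 1.109, -0.083], 'joint_vel': [-0.001, -0.002, -0.0, -0.004, 0.0, 0.0, 0.0], 'joint_torque': [0.002, -59.692, 1.61, -28.149, 0.013, 0.006, 0.0], 'eef_pos': [0.159, -0.656, 0.231], 'tool_rot': [-0.001, 0.993, 0.119, -0.0], 'contact_force': [0.059, -0.11, 0.013], 'torque': [0.021, 0.01, 0.036], 'grasp_force': 0.0, 'gripper_width': 0.999}
```

View pics/top0.png

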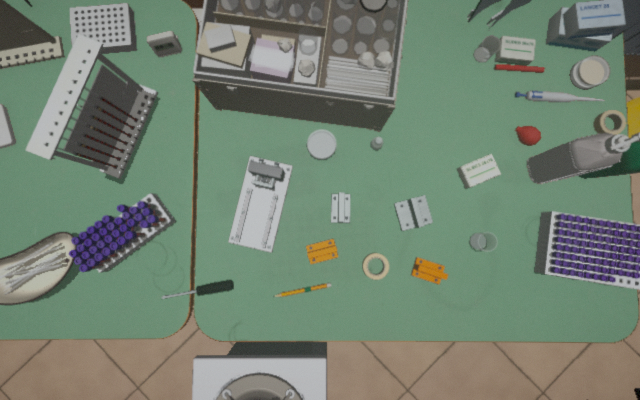

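View pics/side0.png

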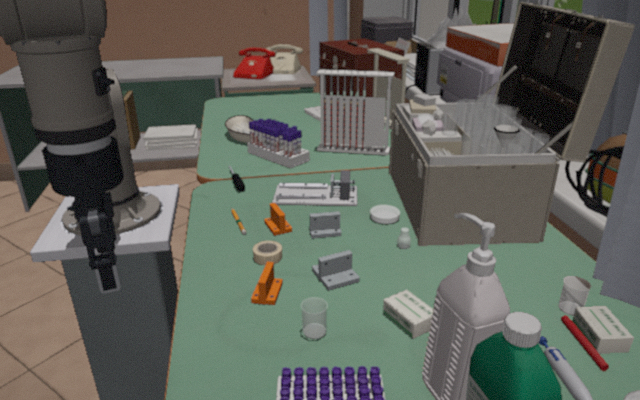

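The top view shows the jig at about (262,204) with the stop block at (267,167). The narrow bracket is at (341,208), the wide one at (413,213), the vial at (377,143), the petri dish at (321,144) and the tape at (376,266). Two orange look-alikes are at (322,251) and (430,270). In the side view the narrow bracket is at (325,225) and the jig at (320,193). Next I'll enlarge both.

```bash
python3 - <<'E'
from h import *
def crop(f,x,y,w,h,s):
    i=cv2.imread(f'pics/{f}.png')[y:y+h,x:x+w]; i=cv2.resize(i,None,fx=s,fy=s,interpolation=cv2.INTER_CUBIC)
    for k in range(0,w,10):
        cv2.line(i,(k*s,0),(k*s,6 if k%50 else 14),(0,0,255),1)
        if k%20==0: cv2.putText(i,str(x+k),(k*s,24),0,.35,(0,0,255))
    for k in range(0,h,10):
        cv2.line(i,(0,k*s),(6,k*s),(0,0,255),1)
        if k%20==0: cv2.putText(i,str(y+k),(8,k*s+4),0,.35,(0,0,255))
    cv2.imwrite(f'pics/{f}_c.png',i)
crop('top0',225,150,135,105,5)
crop('side0',265,160,100,85,7)
c=load('top0')
for n,(u,v) in dict(rib=(341,208),jigplate=(262,215),block=(267,167),wide=(413,213),vial=(377,143),petri=(321,144),tape=(385,266),table=(300,200)).items(): print(n,depthpt(c,u,v).round(4))
E
```

```text
rib [ 0.5078 -0.1917  0.0481]
jigplate [ 0.4926 -0.0008  0.008 ]
block [ 0.6019 -0.0187  0.0645]
wide [ 0.4971 -0.3639  0.0351]
vial [ 0.6649 -0.279   0.04  ]
petri [ 0.6671 -0.1448  0.0182]
tape [ 0.3711 -0.2976  0.0247]
table [ 0.5303 -0.0932  0.0013]
```

View pics/top0_c.png

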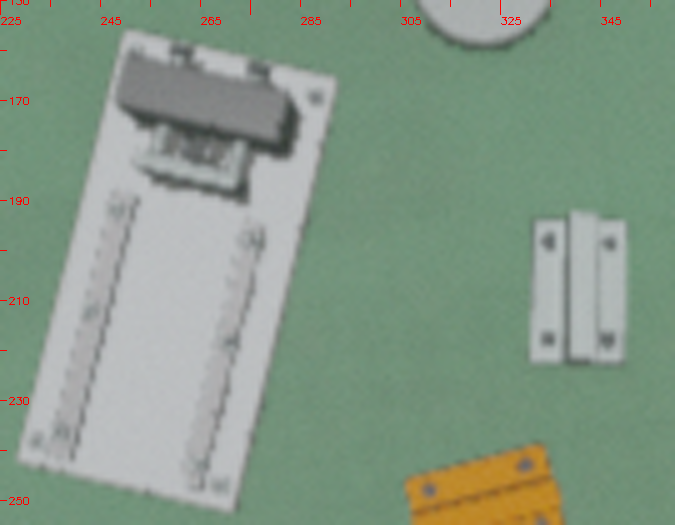

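View pics/side0_c.png

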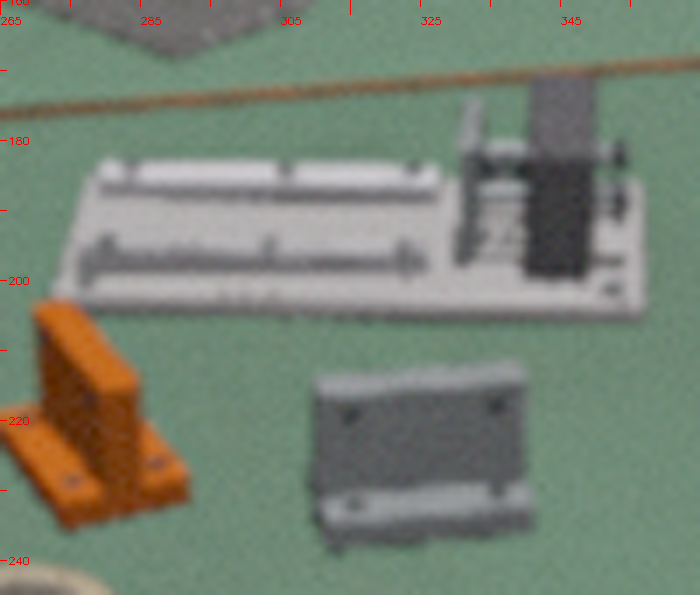

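The enlarged top crop shows the plate corners at (249.6,156), (292.2,165.6), (271.8,252.2) and (228.4,242.2). The bracket rib runs from (341.7,192.5) to (341.4,221.6). In the side crop the rib top runs from (310.1,214.9) to (339.7,212.6), and the jig's right-hand corners are at (272.9,202.6) and (356.9,204.6).

```bash
python3 - <<'E'
from h import *
t=load('top0');s=load('side0')
ct=lambda X,Y:(t,225+X/5,150+Y/5); cs=lambda X,Y:(s,265+X/7,160+Y/7)
print('rib near',tri([ct(582,359),cs(316,383)]).round(4),'far',tri([ct(584,213),cs(523,368)]).round(4))
J=[(123,30),(336,78),(234,511),(17,461)]; S=[(643,180),(643,310),(55,298),(90,180)]
P=[]
for a,b in zip(J,S):
    p=atz(*ct(*a),.010);P.append(p);print('jig',p.round(4),tri([ct(*a),cs(*b)]).round(4))
P=np.array(P);c=P.mean(0);d=(P[0]+P[1]-P[2]-P[3])/2;print('jig centre',c.round(4),'len',np.linalg.norm(d),'yaw',np.arctan2(d[1],d[0]),'w',np.linalg.norm(P[0]-P[1]))
F=np.array([atz(*ct(*a),.012) for a in[(534,220),(627,221),(625,362),(529,361)]])
d=(F[0]+F[1]-F[2]-F[3])/2;print('foot',F.mean(0).round(4),np.linalg.norm(d),np.arctan2(d[1],d[0]),np.linalg.norm(F[0]-F[1]))
R=np.array([atz(*ct(*a),.05) for a in[(570,212),(597,213),(595,359),(567,358)]])
d=(R[0]+R[1]-R[2]-R[3])/2;print('rib',R.mean(0).round(4),np.linalg.norm(d),np.arctan2(d[1],d[0]))
from scipy.spatial.transform import Rotation as Ro
print(Ro.from_quat(np.roll(bot.get_obs()['tool_rot'],-1)).as_matrix().round(3))
E
```

```text
rib near [ 0.4748 -0.1924  0.0502] far [ 0.5434 -0.1935  0.0499]
jig [0.6383 0.0314 0.01  ] [0.6385 0.0315 0.0094]
jig [ 0.6147 -0.0739  0.01  ] [ 0.6144 -0.0735  0.006 ]
jig [ 0.4024 -0.026   0.01  ] [ 0.402  -0.0256  0.0067]
jig [0.4264 0.0795 0.01  ] [0.4256 0.0805 0.0054]
jig centre [0.5204 0.0027 0.01  ] len 0.21745638803296094 yaw -0.22233184873662273 w 0.10792790918312305
foot [ 0.5096 -0.1934  0.012 ] 0.06905489323977534 -0.027088578049165844 0.04557839039031217
rib [ 0.5099 -0.1927  0.05  ] 0.06868745792761004 -0.019535329994527218
[[ 0.972  0.236 -0.   ]
 [ 0.236 -0.972  0.001]
 [-0.    -0.001 -1.   ]]
```

Heights agree across the two views: rib top 0.050 and plate about 0.01. The measured sizes match the text as well. Next I move above the bracket.

```bash
python3 -m jog '[[45.0,-36.7,0,0.261],[45.0,-36.7,0,0.261],[45.0,-36.7,0,0.261],[45.0,-36.7,0,0.261],[45.0,-36.7,0,0.261],[45.0,-36.7,0,0.261],[45.0,-36.7,0,0.261],[45.0,-36.7,0,0.261],[45.0,-36.7,0,0.261],[45.0,-36.7,0,0.261],[45.0,-36.7,0,0.261],[45.0,-36.7,0,0.261],[45.0,-36.7,8,0.261],[45.0,-36.7,8,0.261],[45.0,-36.7,8,0.261],[45.0,-36.7,8,0.261],[45.0,-36.7,8,0.261],[45.0,-36.7,8,0.261],[45.0,-36.7,8,0.261]]' -1 40
python3 - <<'E'
from h import *
c=snap('wrist','w1')
o=bot.get_obs();print(o['eef_pos'],o['tool_rot'],o['contact_force'])
E
```

```text
t: 1.73
eef_pos: [0.5098, -0.195, 0.1522]
tool_rot: [0.001, 1.0, -0.013, 0.001]
contact_force: [0.5, -0.2, -0.1]
gripper_width: 1.0
grasp_force: 0.0
[ 0.50985331 -0.19503368  0.15237033] [ 5.76591408e-04  9.99917008e-01 -1.28477137e-02  7.62372811e-04] [ 0.21885375  0.44586302 -0.25541097]
```

View pics/w1.png

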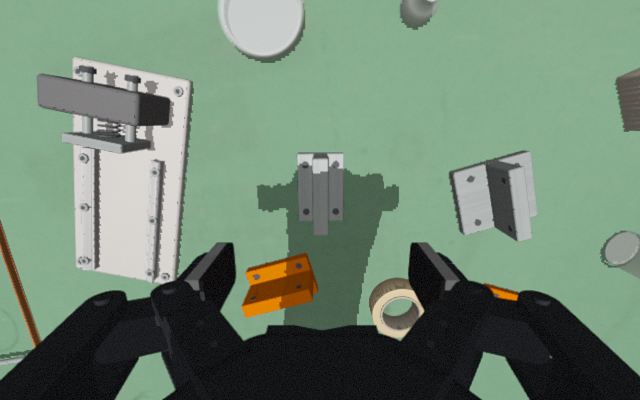

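The wrist view shows the narrow bracket between the fingers, its rib from (320.5,157) to (321,234). The jig is at the left, with plate corners at (73,57), (191,80), (173,283) and (76,268). I'll use this to check the positions.

```bash
python3 - <<'E'
from h import *
c=load('w1')
a=atz(c,320.5,155.5,.05);b=atz(c,321,234.5,.05);print('rib',((a+b)/2).round(4),np.linalg.norm(a-b),np.arctan2((a-b)[1],(a-b)[0]))
F=np.array([atz(c,u,v,.012) for u,v in((298,153),(343,153),(343,220),(299,220))]);print('foot',F.mean(0))
P=np.array([atz(c,u,v,.01) for u,v in((73,57),(191,80),(174,282),(76,268))]);d=(P[0]+P[1]-P[2]-P[3])/2
print('jig',P.round(4).tolist(),P.mean(0),np.linalg.norm(d),np.arctan2(d[1],d[0]))
E
```

```text
rib [ 0.5102 -0.1936  0.05  ] 0.07167293032906481 -0.020492293044536796
foot [ 0.50936086 -0.19342729  0.012     ]
jig [[0.6381, 0.0311, 0.01], [0.6143, -0.0759, 0.01], [0.4049, -0.0266, 0.01], [0.4242, 0.0813, 0.01]] [0.52038581 0.00248104 0.01      ] 0.2174138039409615 -0.23101432698415417
```

```bash
python3 -m jog '[[0,-0.1,4,0],[0,-0.1,8,0],[0,-0.1,10,0],[0,-0.1,12,0],[0,-0.1,13,0],[0,-0.1,13.1,0],[0,-0.1,13.1,0],[0,-0.1,13.1,0]]'
python3 -m jog '[[0,0,0,0],[0,0,0,0],[0,0,0,0],[0,0,0,0],[0,0,0,0],[0,0,0,0],[0,0,0,0],[0,0,0,0],[0,0,0,0],[0,0,0,0],[0,0,0,0],[0,0,0,0]]' 1 60
```

```text
t: 2.45
eef_pos: [0.5109, -0.193, 0.0217]
tool_rot: [0.0, 1.0, -0.012, 0.001]
contact_force: [-0.3, -0.1, 0.7]
gripper_width: 0.997
grasp_force: 0.0
t: 3.45
eef_pos: [0.5102, -0.1926, 0.0206]
tool_rot: [0.0, 1.0, -0.012, 0.0]
contact_force: [-1.8, -0.4, 5.6]
gripper_width: 0.153
grasp_force: 59.7
```

```bash
python3 -m jog '[[0,0,-2,0],[0,0,-4,0],[0,0,-6,0],[0,0,-7,0],[0,0,-7,0],[-0.7,-3.5,-7,0.05],[-1.4,-7,-7,0.1],[-2.1,-10.5,-7,0.15],[-2.8,-14,-7,0.2],[-3.5,-17.5,-7,0.202],[-3.8,-20.4,-7,0.202],[-3.8,-20.4,-7,0.202],[-3.8,-20.4,-7,0.202],[-3.8,-20.4,-7,0.202]]'
python3 - <<'E'
from h import *
for n in('wrist','top'): snap(n,n[0]+'2')
i=cv2.imread('pics/t2.png')[140:260,215:315];i=cv2.resize(i,None,fx=4,fy=4,interpolation=2)
cv2.imwrite('pics/m2.png',np.hstack([cv2.resize(cv2.imread('pics/w2.png')[:,150:550],(400,400)),cv2.resize(i,(400,480))[:400]]))
E
```

```text
t: 4.62
eef_pos: [0.4759, 0.0119, 0.0893]
tool_rot: [0.0, 0.994, -0.112, -0.001]
contact_force: [0.8, -0.8, -2.7]
gripper_width: 0.152
grasp_force: 59.3
```

View pics/w2.png

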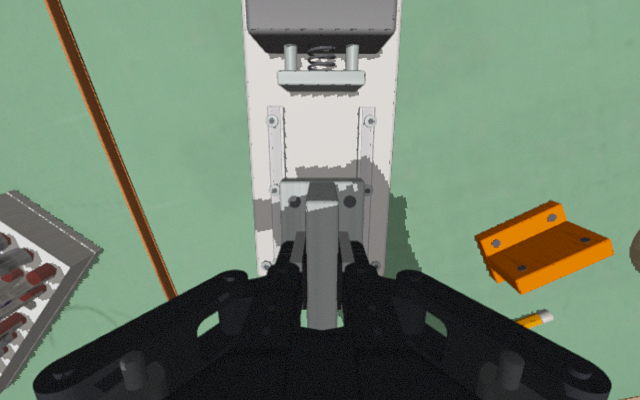

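The wrist view shows the bracket held above the channel. Its foot front corners are at (281,180) and (363,180). The rails' inner far corners are at (285,107) and (358,107), and the stop's top front edge runs from (277,85) to (365,85).

```bash
python3 - <<'E'
from h import *
c=load('w2');o=bot.get_obs();y=-0.226;ex=np.array([np.cos(y),np.sin(y)]);ey=np.array([-ex[1],ex[0]]);J=np.array([.5204,.0026])
print('tcp',((o['eef_pos'][:2]-J)@ex).round(4),((o['eef_pos'][:2]-J)@ey).round(4),o['eef_pos'][2],'yaw',2*np.arctan2(o['tool_rot'][2],o['tool_rot'][1]))
for n,u,v,z in(('footL',281,180,.081),('footR',363,180,.081),('railL',285,107,.023),('railR',358,107,.023),('railLn',283,178,.023),('railRn',361,178,.023),('stopL',277,84,.057),('stopR',365,84,.057),('plL',245,20,.01),('plR',399,20,.01)):
    p=atz(c,u,v,z)[:2]-J;print(n,(p@ex).round(4),(p@ey).round(4))
E
```

```text
tcp -0.0448 -0.0017 0.08965909233011894 yaw -0.22736067492192116
footL -0.011 0.0214
footR -0.011 -0.0224
railL 0.0284 0.0251
railR 0.0284 -0.0255
railLn -0.0217 0.0282
railRn -0.0217 -0.0293
stopL 0.0398 0.0252
stopR 0.0398 -0.025
plL 0.0864 0.0525
plR 0.0865 -0.0534
```

```bash
python3 -m jog '[[0,0,2,0],[0,0,3.5,0],[0,0,4.5,0],[0,0,5.2,0],[0,0,5.6,0],[0,0,5.6,0],[0,0,5.6,0],[0,0,5.6,0]]'
python3 -m jog '[[0,0,0.1,0],[0,0,0.2,0],[0,0,0.3,0],[0,0,0.4,0],[0,0,0.4,0],[0,0,0.4,0],[0,0,0.4,0]]'
```

```text
t: 5.38
eef_pos: [0.4773, 0.0125, 0.0349]
tool_rot: [-0.0, 0.994, -0.112, 0.001]
contact_force: [0.7, 0.3, -3.4]
gripper_width: 0.154
grasp_force: 59.3
t: 5.97
eef_pos: [0.4768, 0.0125, 0.0306]
tool_rot: [0.0, 0.994, -0.112, 0.0]
contact_force: [-1.6, -0.9, 5.7]
gripper_width: 0.154
grasp_force: 60.3
```

```bash
python3 -m jog '[[0,0,-0.05,0],[1,0,-0.05,0],[2,0,-0.05,0],[3,0,-0.05,0],[4,0,-0.05,0],[4.5,0,-0.05,0],[4.5,0,-0.05,0],[4.5,0,-0.05,0],[4.5,0,-0.05,0]]'
python3 - <<'E'
from h import *
o=bot.get_obs();ex=np.array([np.cos(-.226),np.sin(-.226)]);ey=np.array([-ex[1],ex[0]]);d=o['eef_pos'][:2]-[.5204,.0026]
print('tcp jig',d@ex,d@ey,'F along',o['contact_force'][:2]@ex,o['contact_force'],o['eef_pos'][2])
E
```

```text
t: 6.72
eef_pos: [0.5207, 0.0023, 0.0307]
tool_rot: [-0.0, 0.994, -0.112, 0.0]
contact_force: [0.0, 0.1, -1.2]
gripper_width: 0.15
grasp_force: 59.6
tcp jig 0.0003448709365934525 -0.00020114130955320444 F along -0.008164864663593598 [ 0.01869554  0.1177475  -1.22428404] 0.030672190267241623
```

```bash
cat > s.py <<'E'
from h import *
o=bot.get_obs();ex=np.array([np.cos(-.226),np.sin(-.226)]);ey=np.array([-ex[1],ex[0]]);d=o['eef_pos'][:2]-[.5204,.0026]
print('tcp jig',(d@ex).round(4),(d@ey).round(4),'F along',o['contact_force'][:2]@ex,o['contact_force'].round(2),o['eef_pos'][2].round(4))
E
python3 -m jog '[[0.1,0,0,0],[0.2,0,0,0],[0.3,0,0,0],[0.4,0,0,0],[0.5,0,0,0],[0.5,0,0,0],[0.5,0,0,0],[0.5,0,0,0]]'>/dev/null; python3 s.py
python3 -m jog '[[0.1,0,0,0],[0.2,0,0,0],[0.3,0,0,0],[0.3,0,0,0],[0.3,0,0,0],[0.3,0,0,0]]'>/dev/null; python3 s.py
```

```text
tcp jig 0.0032 -0.0002 F along -5.940900793199062 [-5.77  1.41  6.25] 0.0307
tcp jig 0.0055 -0.0002 F along -6.994252226218883 [-6.69  2.14  8.45] 0.0307
```

```bash
python3 - <<'E'
from h import *
snap('wrist','w3');snap('side','s3')
a=cv2.resize(cv2.imread('pics/w3.png')[0:230,230:410],None,fx=2.2,fy=2.2,interpolation=2);b=cv2.resize(cv2.imread('pics/s3.png')[130:215,265:365],(400,340),interpolation=2)
o=np.zeros((510,800,3),np.uint8);o[:a.shape[0],:a.shape[1]]=a;o[:340,400:]=b;cv2.imwrite('pics/m3.png',o)
E
python3 s.py
```

```text
tcp jig 0.0055 -0.0002 F along -7.807091623218014 [-7.57  1.92  9.07] 0.0307
```

View pics/m3.png

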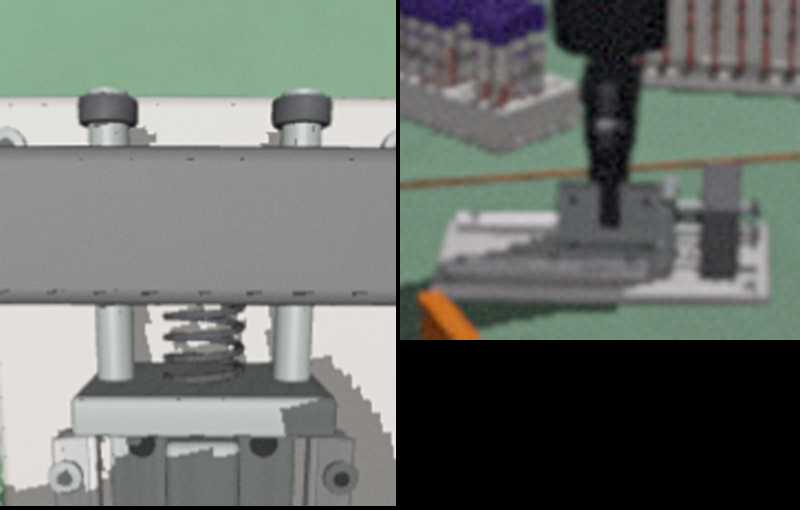

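The picture shows the bracket lying flat and square against the stop. The stop's top face spans rows 398–435 of the crop, which is v of about 181–198 in the full image. The grey block's top spans v of about 67–136.

```bash
python3 - <<'E'
from h import *
c=load('w3');y=-0.226;ex=np.array([np.cos(y),np.sin(y)]);ey=np.array([-ex[1],ex[0]]);J=np.array([.5204,.0026])
for n,u,v,z in(('stopfrontL',230+73/2.2,435/2.2,.057),('stopfrontR',230+334/2.2,435/2.2,.057),('stopback',322,398/2.2,.057),('blknear',320,302/2.2,.062),('blknear ',320,292/2.2,.062),('blkfar',320,148/2.2,.062)):
    p=atz(c,u,v,z)[:2]-J;print(n,(p@ex).round(4),(p@ey).round(4))
E
python3 -m jog '[[0,0,0,0],[0,0,0,0],[0,0,0,0],[0,0,0,0]]'>/dev/null;python3 s.py
```

```text
stopfrontL 0.0396 0.025
stopfrontR 0.0396 -0.0249
stopback 0.0468 0.0003
blknear 0.0648 0.0011
blknear  0.0665 0.0011
blkfar 0.0895 0.001
tcp jig 0.0055 -0.0002 F along -8.048858772545232 [-7.65  2.65  8.39] 0.0307
```

```bash
cat > st.py <<'E'
from h import *
def stop(c,show=True):
    y=-0.226;ex=np.array([np.cos(y),np.sin(y)]);ey=np.array([-ex[1],ex[0]]);J=np.array([.5204,.0026])
    T=np.array(c['pose']);v,u=np.mgrid[0:400,0:640]
    r=cv2.undistortPoints(np.stack([u,v],-1).reshape(-1,1,2).astype(float),K(c),np.array(c['distortion'],float))[:,0]
    d=c['depth'].ravel();P=(np.c_[r,np.ones(len(r))]*d[:,None])@T[:3,:3].T+T[:3,3]
    X=(P[:,:2]-J)@ex;Y=(P[:,:2]-J)@ey;Z=P[:,2]
    for n,a,b,z0,z1 in(('stop',.03,.062,.0535,.0605),('block',.058,.1,.0585,.0655)):
        m=(d>0)&(X>a)&(X<b)&(abs(Y)<.02)&(Z>z0)&(Z<z1)
        if n=='stop': m&=abs(Y)>.009
        if m.sum()>20: print(n,m.sum(),'x 3/50/97%',np.percentile(X[m],[3,50,97]).round(4),'z',np.median(Z[m]).round(4))
if __name__=='__main__':
    import sys
    for f in sys.argv[1:]: print(f);stop(load(f))
E
python3 st.py w2 w3
python3 -m jog '[[0.1,0,0,0],[0.2,0,0,0],[0.2,0,0,0],[0.2,0,0,0],[0.2,0,0,0]]'>/dev/null;python3 s.py
python3 -c "from h import *;snap('wrist','w4')";python3 st.py w4
```

```text
w2
stop 615 x 3/50/97% [0.0391 0.0428 0.047 ] z 0.0583
block 2749 x 3/50/97% [0.0645 0.0718 0.0797] z 0.0633
w3
stop 1086 x 3/50/97% [0.0401 0.0443 0.0476] z 0.0583
block 7931 x 3/50/97% [0.0654 0.0779 0.0893] z 0.0634
tcp jig 0.0056 -0.0002 F along -14.806722644675913 [-14.27   4.01  16.45] 0.0308
w4
stop 1102 x 3/50/97% [0.0399 0.0443 0.0478] z 0.0583
block 7865 x 3/50/97% [0.0655 0.0777 0.0891] z 0.0634
```

Pushing 2 mm further raised both the along-channel and vertical forces, but the stop did not move. The bracket is being pressed into the floor and friction is taking the push, so I'll unload it vertically.

```bash
python3 -m jog '[[0,0,-0.05,0],[0,0,-0.05,0],[0,0,-0.05,0],[0,0,-0.05,0]]' - 90 >/dev/null;python3 s.py
python3 -m jog '[[0,0,-0.05,0],[0,0,-0.05,0],[0,0,-0.05,0],[0,0,-0.05,0]]'>/dev/null;python3 s.py
python3 -c "from h import *;snap('wrist','w5')";python3 st.py w5
```

```text
tcp jig 0.0062 -0.0002 F along -10.77014962211054 [-10.46   2.59   8.49] 0.0309
tcp jig 0.0066 -0.0002 F along -6.9847172630469725 [-6.64  2.28  1.88] 0.0309
w5
stop 1079 x 3/50/97% [0.0412 0.0454 0.0487] z 0.0582
block 7809 x 3/50/97% [0.0654 0.0777 0.0892] z 0.0634
```

```bash
python3 -m jog '[[0,0,-0.05,0],[0,0,-0.05,0],[0,0,-0.05,0],[0,0,-0.05,0]]' >/dev/null;python3 s.py
python3 -m jog '[[0.1,0,-0.03,0],[0.2,0,-0.03,0],[0.2,0,-0.03,0],[0.2,0,-0.03,0],[0.2,0,-0.03,0]]'>/dev/null;python3 s.py
python3 -c "from h import *;snap('wrist','w6')";python3 st.py w6
```

```text
tcp jig 0.0076 -0.0003 F along -5.511647918564265 [-5.05  2.64 -5.92] 0.0311
tcp jig 0.009 -0.0004 F along -6.456074038379487 [-5.92  3.09 -4.97] 0.0313
w6
stop 1066 x 3/50/97% [0.0438 0.0479 0.0512] z 0.0583
block 7630 x 3/50/97% [0.0655 0.0777 0.0893] z 0.0633
```

Force and picture now agree: 6.5 N with the stop about 3.6 mm in. I'll go on to half travel.

```bash
python3 -m jog '[[0.1,0,-0.01,0],[0.2,0,-0.02,0],[0.3,0,-0.03,0],[0.3,0,-0.03,0],[0.3,0,-0.03,0],[0.3,0,-0.03,0],[0.3,0,-0.03,0],[0.3,0,-0.03,0]]'>/dev/null;python3 s.py
python3 -c "from h import *;snap('wrist','w7')";python3 st.py w7
```

```text
tcp jig 0.0111 -0.0004 F along -9.469654495622805 [-8.93  3.43 -4.33] 0.0313
w7
stop 1084 x 3/50/97% [0.0456 0.0498 0.0532] z 0.0583
block 7488 x 3/50/97% [0.0657 0.078  0.0893] z 0.0634
```

The stop is about 5.5 mm in at 9.5 N. Now the hold, then a check of the result.

```bash
Z='' ; python3 -m jog '[[0,0,0,0],[0,0,0,0],[0,0,0,0],[0,0,0,0],[0,0,0,0],[0,0,0,0],[0,0,0,0],[0,0,0,0],[0,0,0,0],[0,0,0,0],[0,0,0,0],[0,0,0,0],[0,0,0,0],[0,0,0,0],[0,0,0,0],[0,0,0,0],[0,0,0,0],[0,0,0,0],[0,0,0,0],[0,0,0,0]]';python3 s.py
python3 -m jog '[[0,0,0,0],[0,0,0,0],[0,0,0,0],[0,0,0,0],[0,0,0,0],[0,0,0,0],[0,0,0,0],[0,0,0,0],[0,0,0,0],[0,0,0,0],[0,0,0,0],[0,0,0,0],[0,0,0,0],[0,0,0,0],[0,0,0,0],[0,0,0,0],[0,0,0,0],[0,0,0,0],[0,0,0,0],[0,0,0,0]]';python3 s.py
python3 - <<'E'
from h import *
snap('wrist','w8');snap('side','s8')
a=cv2.resize(cv2.imread('pics/w8.png')[130:330,230:410],None,fx=2.2,fy=2.2,interpolation=2);b=cv2.resize(cv2.imread('pics/s8.png')[160:210,290:365],(400,267),interpolation=2)
o=np.zeros((440,800,3),np.uint8);o[:a.shape[0],:a.shape[1]]=a;o[:267,400:]=b;cv2.imwrite('pics/m8.png',o)
E
python3 st.py w8
```

```text
t: 12.68
eef_pos: [0.5311, -0.0003, 0.0313]
tool_rot: [0.0, 0.994, -0.112, -0.004]
contact_force: [-7.5, 3.0, -4.8]
gripper_width: 0.15
grasp_force: 87.7
tcp jig 0.0111 -0.0004 F along -7.975963747673109 [-7.49  3.04 -4.76] 0.0313
t: 14.35
eef_pos: [0.5311, -0.0002, 0.0313]
tool_rot: [0.0, 0.994, -0.112, -0.004]
contact_force: [-7.7, 2.8, -3.8]
gripper_width: 0.146
grasp_force: 87.7
tcp jig 0.0111 -0.0004 F along -8.144530818265054 [-7.72  2.76 -3.77] 0.0313
w8
stop 1091 x 3/50/97% [0.0456 0.0498 0.0532] z 0.0583
block 7490 x 3/50/97% [0.0657 0.078  0.0893] z 0.0634
```

View pics/m8.png

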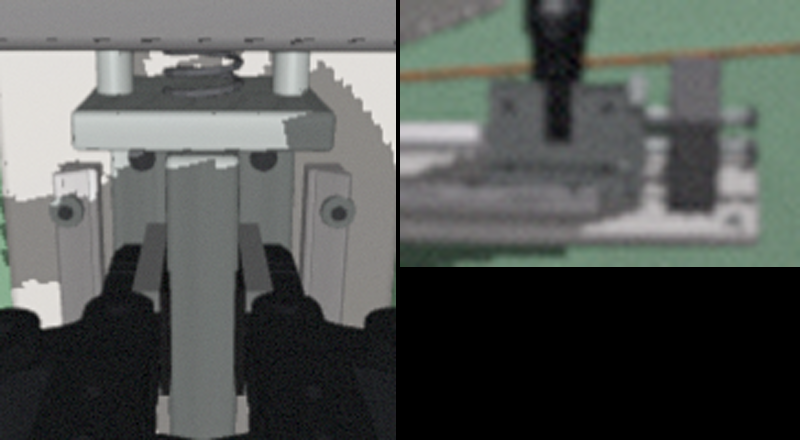

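The bracket sits centred and square between the rails, with its rib end on the stop, and the side view shows it level. One last pitch check from depth before I hand in.

```bash
python3 - <<'E'
from h import *
c=load('w8');
a=np.array([depthpt(c,322,v) for v in range(206,315,4)]);m=abs(a[:,2]-.061)<.006;a=a[m]
print(m.sum(),np.polyfit(a[:,0],a[:,2],1),a[:,2].round(4)[[0,-1]],np.median(a[:,2]))
E
```

```text
28 [0.00178956 0.0609617 ] [0.0614 0.062 ] 0.06203031540046794
```

```bash
python3 -c "from station import bot;print(bot.hand_in())"
```

```text
the job is handed in; nothing more can be done
None
```

I handed the job in with the narrow bracket still gripped, flat and square in the channel; it had held the stop about 5.5 mm in at 8–9 N for over three seconds. I kept clear of the wide bracket, vial, tape and petri dish but did not re-measure them, and the hand-in gave no verdict.

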